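# Press the brush cap home with the toggle clamp

## Robot

A 6-joint arm with a two-finger parallel gripper is mounted at the origin on the work surface. World frame = base frame: x ahead of the robot, y to its left, z up, the work surface at z = 0. Lengths are in m, angles in rad, forces in N, time in s.
With the tool pointing down it reaches from about 0.375 to 0.975 m from the base axis. Payload 3.8 kg.
Tool frame: the origin (TCP) lies between the finger pads; the fingertips stand 17 mm ahead of it and the grasp point (between the pads) lies 2 mm behind it; y points along the fingers, z is the direction in which the jaws open and shut, and the axes are right-handed (so a half turn about y gives the same grasp; the last joint's range is limited). The gripper opens to 85 mm and grips with 20 to 120 N. Pads are 22 mm wide; open, the fingers measure 114 mm over their backs; the gripper's body (76 mm by 85 mm) begins 54 mm behind the grasp point. The pads swing forward as they close: fully open they stand 13 mm farther back than shut.
Start: joints at [-1.268, 0.264, 1.604, -0, 1.274, -0.037], TCP at [0.225, -0.636, 0.248] pointing down, gripper open.
Joint ranges: [-2.63, 2.63], [-0.94, 2.18], [0.31, 2.57], [-1.31, 4.45], [0, 2.66], [-2.55, 2.55]. Speed limits (rad/s): [2.57, 2.57, 3.14, 3.14, 3.14, 3.14].

## Interface

Orientations are given as a rotation vector (axis times angle).
In Python, from workcell import bot, eyes, nets gives the robot as it stands. The module is installed in compiled form; this text tells all that it offers.
- The arm moves only by the tool jog_arm, never from a script. Its arguments are lists of equal length, an entry for each row: "turn": the turn, a rotation vector about the tool's x, y, z in rad, a list of three; "slide": the shift along the tool's x, y, z in mm, a list of three; "grip": the opening in per cent of the stroke, from 0 (shut) to 100 (fully open). A call has 1 to 5 rows; each row shifts and turns the commanded pose from where the row before left it, along the tool's axes as they then stand; what a row does not reach is not made up. A row lasts 1/10 s, in which the tool goes at most 50 mm and 8.59 degrees, less where a joint would pass 70% of its speed; a pose out of reach is approached as far as the arm can. A call with a gripper value outside its range is refused whole. The fingers move at their own pace and stop on an object; "newtons" is the grip in N (left out, the last holds). Time passes only in rows, so rows that do not move let the fingers close. It gives the time, the measured TCP pose, the force and the opening at its end, in the units of the state.
- bot.read_state(): the state, without advancing time (a new reading comes with each control period).
- eyes.read_camera(name): name is "side" or "top"; returns a dict with "img" (400x640x3 uint8, red, green, blue), "depth" (400x640 float32, m along the optical axis (not along the pixel's ray), 0 where there is no reading), "intrinsics" (3x3 intrinsics, pixels), "distortion" ([k1, k2, p1, p2, k3] as OpenCV has them; the pictures are not rectified), "position" and "rotation" of the camera in the world. Camera axes: x right, y down, z forward; pixel columns grow to the right and rows downward; lengths in m; the calibration is good to about 2 mm. A picture is of the moment at which its call begins.
- bot.finish_job(): hands the job in, once; it reports no verdict.
Trained networks look in a picture, given as the dict that the camera call returned (one of the last four; its "shot" number tells which), for a name from the list of things; names that differ only in an ending like _2 or _b are one class to them, and where a whole thing is asked for, a point or a joint stands for the part that bears it (a point fixed in the world has none). Each returns a list of dicts, best first, with "conf" (0 to 1); they miss things now and then, are a little off and sometimes report something else, mostly with a low value. They report only what shows in the picture. A call takes as long as a camera call. They do not tell look-alikes from the thing itself.
- nets.search_frame(thing, picture): "xyz" ([x, y, z] in m, in the coordinates of the camera as it stood for that picture, good to about 4 mm: the middle of the surface that is visible of it).
The state is a dict: "time": time; "q": joint angles; "joint_vel": joint speeds; "joint_torque": joint torques, N m; "tool_pos": TCP position; "tcp_rot": TCP orientation; "wrist_force": force on the tool from outside, world axes, zero at the start; "torque": the same for the moment, N m; "width": opening from 0.0 (shut) to 1.0 (fully open).
Only numpy, scipy, OpenCV 4.12 (cv2) and the standard library are available. Lean on these libraries where they do the work, as an engineer would, in place of code of your own. Each camera call takes 0.05 s, during which the arm holds its last target.

## Task

The white cap in the back of the hand brush stands proud. Using the toggle clamp on the timber jig in which the brush lies, swing the clamp arm over centre and down onto the cap until the cap is pressed fully home, then swing the arm back to fully open and let go. Leave the brush lying in its nest and do not touch the brush with the gripper: the clamp does the pressing.

Things in the scene. Friction and masses are not known exactly. Their poses are not given: they have to be found in the camera images.
- clamp (a joint): Arm angle (rad) of the steel toggle clamp on the jig that holds the brush (the twin jig beside it holds a round jar lid: not that one). 0 = level, closed; 1.57 = upright, dead centre; 2.1 = fully open at its stop, the start, leaning back past upright. Hinge axis level, 68 mm above shelf. The 0.25 kg arm falls, damped, to whichever side it leans; its weight (0.2 Nm closed) pushes the cap home.
- clamp_knob (a point): Centre of the dark steel ball knob at the arm end, 30 mm across; it can turn in a light pinch along the hinge axis. Turns with the arm: y = hinge axis; hinge lies 130 mm off along +x; closed, z is up. Arm bar 12 mm wide; its foot reaches 25 mm below it, 62 mm from the hinge. Cheeks at the hinge 37 mm wide, tops 82 mm up. Board 18 mm thick, ends 25 mm short of the closed knob: open shelf below.
- brush: Grey hand brush lying loose, nubs down, in the nest of the jig (walls 10 mm high, 4 mm play). Frame 46 (x) x 90 (y) x 26 mm high, 0.14 kg; origin at the centre of its underside, z up. Underside 18 mm, rim 44 mm above the shelf. Its long side lies across the clamp arm, parallel to the hinge axis; the closed clamp's foot meets the middle of its back.
- cap (a joint): White cap, 28 x 64 mm, in the brush's back: how far it stands proud of the frame's rim, in m. 0 = fully home, flush with the rim; it starts 5 to 7 mm proud. It slides down stiffly under 1 to 2 N and stays where it is pushed.
Not all that is in view belongs to the job. Leave any blue, green or pink look-alike of the part that bears clamp alone.

How it is judged:
On the way:
1. the clamp arm is closed and has pressed the cap home (value of joint clamp below 0.1 rad and value of joint cap below 0.002 m), for 0.2 s.
At the end, for the whole second after the job is handed in: The clamp arm is back open (beyond 1.85 rad), the cap stays home (less than 2 mm proud), and the brush lies at rest in its nest, within 12 mm of where it was and tilted less than 0.15 rad (value of joint clamp above 1.85 rad and value of joint cap below 0.002 m and distance of brush from where it was at the start of the episode below 0.012 m and angle between brush's own z axis and vertical below 0.15 rad and linear speed of brush below 0.02 m/s); the robot touches nothing.
It fails at once if the gripper or arm presses on the brush or its cap (over 1 N) (contact force between any of the fingers, the arm and brush above 1 N).
It also fails if it takes over 40 s, if anything falls off the work surface, if the arm or the gripper's body presses on something with over 40 N, if the wrist force passes 120 N, or if a joint passes its speed limit or range.

## Working session

There is one attempt and no reset: what is moved stays moved. The work goes in short steps, Python scripts to look and compute and a tool call to move; the robot and the scene stay as the last step left them, time stands still between calls to the robot, and variables do not carry over. Pictures are saved under pics/ and viewed, and the job is handed in when it is done.

Besides the shell and the picture viewer there is one more tool, called by a JSON object that holds its "method" and its "body", one argument or row to a line. jog_arm: Moves the arm, as the interface text tells. Its arguments: {"type":"object","properties":{"turn":{"type":"array"},"slide":{"type":"array"},"grip":{"type":"array"},"newtons":{"type":"number"}},"required":["turn","slide","grip"]}

```bash
mkdir -p pics; cat > h.py <<'E'
import numpy as np,cv2
from workcell import bot,eyes,nets
def world(c,p): return np.array(c["rotation"])@np.array(p)+np.array(c["position"])
def px(c,u,v):
    K=np.array(c["intrinsics"]);d=np.array(c["distortion"])
    z=c["depth"][int(v),int(u)]
    n=cv2.undistortPoints(np.array([[[u,v]]],float),K,d)[0,0]
    return world(c,[n[0]*z,n[1]*z,z])
def proj(c,P):
    K=np.array(c["intrinsics"]);d=np.array(c["distortion"]);R=np.array(c["rotation"])
    q=R.T@(np.array(P)-np.array(c["position"]))
    return cv2.projectPoints(q.reshape(1,3),np.zeros(3),np.zeros(3),K,d)[0].ravel()
E
python3 - <<'E'
from h import *
s=bot.read_state();print(s)
for n in("top","side"):
    c=eyes.read_camera(n);cv2.imwrite(f"pics/{n}0.png",c["img"][...,::-1])
    print(n,np.array(c["position"]),np.array(c["rotation"]).round(3).tolist())
    for t in("clamp_knob","brush","cap","clamp"):
        try:
            for r in nets.search_frame(t,c): print(t,round(r["conf"],2),world(c,r["xyz"]).round(3),proj(c,world(c,r["xyz"])).round(0))
        except Exception as e: print(t,e)
E
```

```text
{'time': 0.0, 'q': array([-1.26791560e+00,  2.64745452e-01,  1.60535293e+00, -3.89068822e-06,
        1.27370778e+00, -3.68721312e-02]), 'joint_vel': array([ 4.60130722e-04, -1.17124961e-04, -8.93104727e-04, -4.58137656e-04,
        3.05956104e-04,  7.38416790e-05]), 'joint_torque': array([-1.14004251e-04, -5.15106690e+01, -3.67314327e+01,  2.72578673e-04,
        1.30484859e-02, -2.18256201e-05]), 'tool_pos': array([ 0.22475688, -0.63575548,  0.24697856]), 'tcp_rot': array([-0.34974291,  2.03943431, -2.03490059]), 'wrist_force': array([ 0.28923541, -0.24705363,  1.48469068]), 'torque': array([0.06670431, 0.05086184, 0.01351227]), 'width': 0.9994887109949434}
top [0.29069729 0.14327327 1.3395456 ] [-2.109, 2.113, -0.217]
clamp_knob cannot reshape array of size 1 into shape (1,3)
brush cannot reshape array of size 1 into shape (1,3)
cap cannot reshape array of size 1 into shape (1,3)
clamp cannot reshape array of size 1 into shape (1,3)
side [0.02718878 0.84956936 0.85828929] [-0.853, 2.496, -1.142]
clamp_knob cannot reshape array of size 1 into shape (1,3)
brush cannot reshape array of size 1 into shape (1,3)
cap cannot reshape array of size 1 into shape (1,3)
clamp cannot reshape array of size 1 into shape (1,3)
```

Rotation is a rotation vector; fix that.

```bash
cat > h.py <<'E'
import numpy as np,cv2
from workcell import bot,eyes,nets
from scipy.spatial.transform import Rotation as Ro
def world(c,p): return Ro.from_rotvec(c["rotation"]).apply(p)+np.array(c["position"])
def px(c,u,v):
    K=np.array(c["intrinsics"]);d=np.array(c["distortion"])
    z=float(c["depth"][int(v),int(u)])
    n=cv2.undistortPoints(np.array([[[u,v]]],float),K,d)[0,0]
    return world(c,[n[0]*z,n[1]*z,z])
def proj(c,P):
    K=np.array(c["intrinsics"]);d=np.array(c["distortion"])
    q=Ro.from_rotvec(c["rotation"]).inv().apply(np.array(P)-np.array(c["position"]))
    return cv2.projectPoints(q.reshape(1,3),np.zeros(3),np.zeros(3),K,d)[0].ravel()
E
python3 - <<'E'
from h import *
for n in("top","side"):
    c=eyes.read_camera(n);cv2.imwrite(f"pics/{n}1.png",c["img"][...,::-1])
    for t in("clamp_knob","brush","cap","clamp"):
            for r in nets.search_frame(t,c): print(n,t,round(r["conf"],2),world(c,r["xyz"]).round(3),proj(c,world(c,r["xyz"])).round(0))
E
```

```text
top clamp_knob 0.77 [0.754 0.271 0.07 ] [277. 135.]
top clamp_knob 0.68 [0.609 0.145 0.143] [320. 176.]
top clamp_knob 0.63 [0.338 0.538 0.069] [179. 278.]
top clamp_knob 0.59 [0.31  0.289 0.073] [268. 288.]
top clamp_knob 0.58 [ 0.754 -0.166  0.074] [426. 134.]
top brush 0.77 [0.51  0.162 0.042] [314. 218.]
top cap 0.75 [0.508 0.159 0.044] [316. 218.]
top clamp 0.83 [0.344 0.53  0.07 ] [182. 275.]
top clamp 0.72 [0.312 0.288 0.073] [268. 287.]
top clamp 0.71 [0.604 0.141 0.143] [322. 177.]
top clamp 0.63 [ 0.756 -0.167  0.074] [426. 133.]
top clamp 0.61 [0.753 0.269 0.07 ] [278. 135.]
side clamp_knob 0.69 [0.338 0.542 0.077] [289. 353.]
side clamp_knob 0.63 [0.752 0.278 0.073] [240. 207.]
side clamp_knob 0.6 [0.598 0.146 0.134] [309. 189.]
side clamp_knob 0.56 [ 0.75  -0.168  0.071] [331. 143.]
side brush 0.84 [0.499 0.164 0.047] [333. 230.]
side cap 0.75 [0.504 0.161 0.049] [332. 228.]
side clamp 0.85 [0.31  0.291 0.074] [365. 284.]
side clamp 0.8 [0.601 0.149 0.135] [308. 189.]
side clamp 0.79 [ 0.753 -0.166  0.074] [330. 142.]
side clamp 0.66 [0.337 0.543 0.073] [289. 354.]
side clamp 0.62 [0.754 0.28  0.076] [239. 207.]
```

View pics/top0.png

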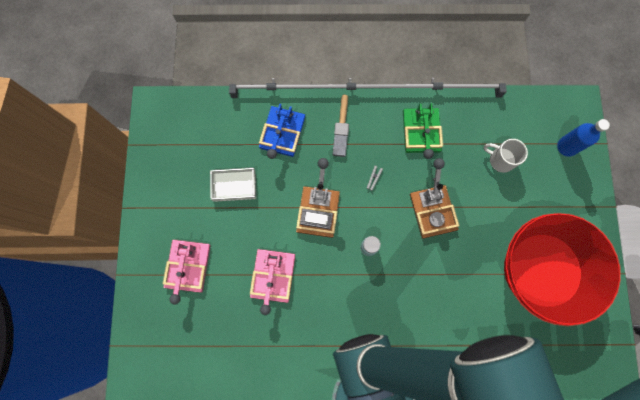

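View pics/side0.png

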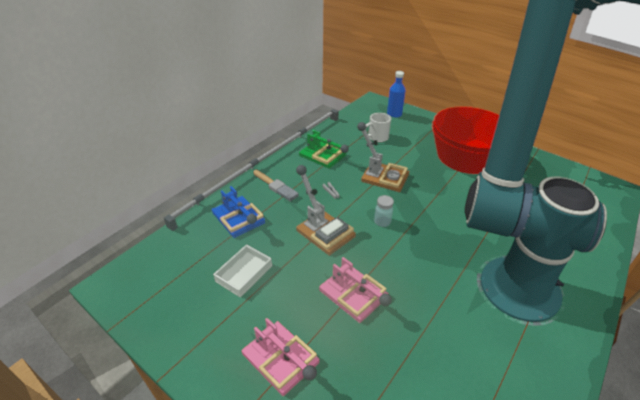

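```bash
python3 - <<'E'
from h import *
for n,box in(("top",(270,130,100,120)),("side",(270,150,100,110))):
    c=eyes.read_camera(n);x,y,w,h=box
    cv2.imwrite(f"pics/{n}z.png",cv2.resize(c["img"][y:y+h,x:x+w,::-1],None,fx=5,fy=5,interpolation=cv2.INTER_CUBIC))
    pts=[];cols=[]
    for v in range(y,y+h):
        for u in range(x,x+w):
            if c["depth"][v,u]>0: pts.append(px(c,u,v));cols.append(c["img"][v,u])
    np.savez(n+".npz",p=pts,c=cols)
    p=np.array(pts);m=(p[:,2]>.165)&(p[:,2]<.2)&(abs(p[:,0]-.63)<.1)&(abs(p[:,1]-.15)<.06)
    q=p[m]
    from scipy.optimize import least_squares
    f=least_squares(lambda a:np.linalg.norm(q-a,axis=1)-.015,q.mean(0)-[0,0,.01],loss='soft_l1',f_scale=.002)
    print(n,len(q),f.x.round(4),np.abs(f.fun).mean(),q.mean(0))
    m=(p[:,2]>.03)&(p[:,2]<.056)&(abs(p[:,0]-.507)<.04)&(abs(p[:,1]-.16)<.06)
    q=p[m];cc=np.array(cols)[m]
    print(len(q),q.mean(0),cv2.minAreaRect(q[:,:2].astype(np.float32)*1000))
    wq=q[cc.min(1)>185]; 
    if len(wq)>5: print("cap",len(wq),wq.mean(0),cv2.minAreaRect(wq[:,:2].astype(np.float32)*1000))
E
```

```text
top 103 [0.6341 0.139  0.179 ] 0.0014208249357061033 [0.6309276  0.13947869 0.18749982]
530 [0.50709438 0.15865656 0.04429816] ((506.9503173828125, 158.13011169433594), (106.25604248046875, 64.60684204101562), 81.07881164550781)
cap 207 [0.50879347 0.15797378 0.04872473] ((508.8009033203125, 157.25765991210938), (64.43753051757812, 28.662023544311523), 80.15121459960938)
side 102 [0.6321 0.1381 0.1797] 0.0013984991111238338 [0.62681337 0.14342424 0.18427393]
472 [0.50228098 0.16522241 0.04412729] ((503.337646484375, 160.2960205078125), (102.82940673828125, 60.50181579589844), 85.25982666015625)
cap 138 [0.5082855  0.15848826 0.04984255] ((511.2001037597656, 156.48239135742188), (63.026187896728516, 33.45329284667969), 82.48019409179688)
```

View pics/topz.png

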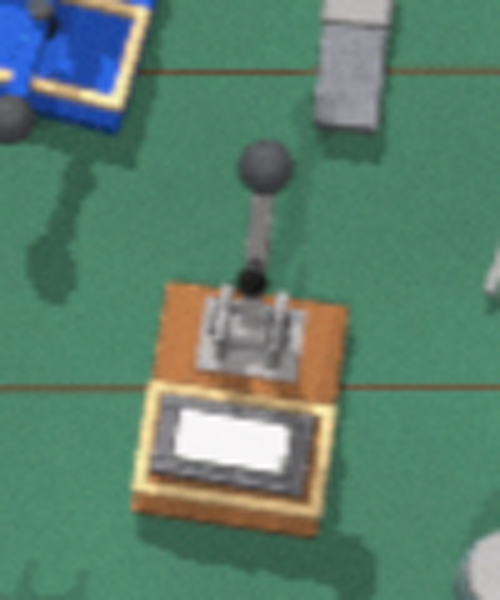

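View pics/sidez.png

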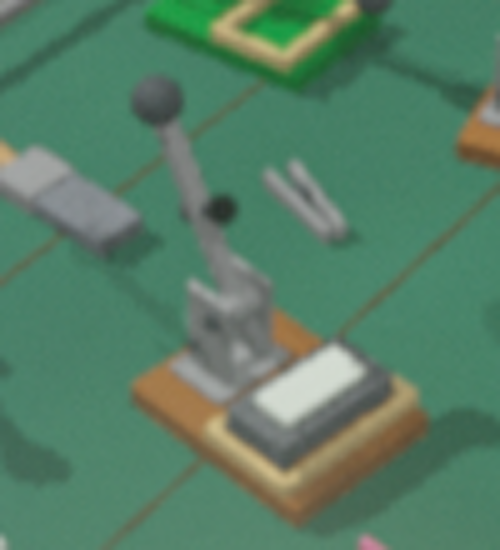

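```bash
cat > plan.py <<'E'
from h import *
A=0.163
d=np.array([-np.cos(A),np.sin(A),0]); a=np.array([np.sin(A),np.cos(A),0])
def goalR(s): 
    y=np.array([0,0,-1.]);z=s*a;return Ro.from_matrix(np.c_[np.cross(y,z),y,z])
def rel(P,s):
    st=bot.read_state();R=Ro.from_rotvec(st["tcp_rot"])
    print("q",np.round(st["q"],3),"t",st["time"],"pos",st["tool_pos"].round(4),"F",np.round(st["wrist_force"],1),"w",round(st["width"],3))
    print("slide mm (tool)",(R.inv().apply(np.array(P)-st["tool_pos"])*1000).round(1),"turn",(R.inv()*goalR(s)).as_rotvec().round(3))
E
python3 - <<'E'
from plan import *
R=Ro.from_rotvec(bot.read_state()["tcp_rot"]).as_matrix();print(R.round(3))
K=np.array([.633,.1385,.179])
for s in(1,-1): rel(K+[0,0,.08],s)
p=np.vstack([np.load(n+".npz")["p"] for n in("top","side")])
c=eyes.read_camera("top")
for uv in((600,270),(575,220),(520,215),(372,245),(508,270),(506,150)): print(uv,px(c,*uv).round(3))
E
```

```text
[[-0.943 -0.     0.333]
 [-0.333 -0.    -0.943]
 [ 0.    -1.     0.   ]]
q [-1.268  0.264  1.604 -0.     1.274 -0.037] t 1.1 pos [ 0.225  -0.6364  0.2483] F [-0.6 -0.5  0.1] w 1.004
slide mm (tool) [-643.   -10.7 -594.6] turn [ 0.    -2.639  0.   ]
q [-1.268  0.264  1.604 -0.     1.274 -0.037] t 1.1 pos [ 0.225  -0.6364  0.2483] F [-0.6 -0.5  0.1] w 1.004
slide mm (tool) [-643.   -10.7 -594.6] turn [-0.     0.503  0.   ]
(600, 270) [ 0.355 -0.626  0.083]
(575, 220) [ 0.488 -0.549  0.125]
(520, 215) [ 0.524 -0.455  0.001]
(372, 245) [0.426 0.002 0.086]
(508, 270) [ 0.359 -0.395  0.023]
(506, 150) [ 0.728 -0.43   0.001]
```

```bash
python3 - <<'E'
from plan import *
st=bot.read_state();R=Ro.from_rotvec(st["tcp_rot"]);D=np.array([.633,.1385,.30])-st["tool_pos"]
for i in range(20):
    print((R.inv().apply(D/20)*1000).round(0).tolist()); R=R*Ro.from_rotvec([0,-.132,0])
E
```

```text
[-32.0, -3.0, -30.0]
[-36.0, -3.0, -25.0]
[-39.0, -3.0, -20.0]
[-41.0, -3.0, -15.0]
[-43.0, -3.0, -9.0]
[-44.0, -3.0, -4.0]
[-44.0, -3.0, 2.0]
[-43.0, -3.0, 8.0]
[-42.0, -3.0, 13.0]
[-40.0, -3.0, 19.0]
[-37.0, -3.0, 24.0]
[-33.0, -3.0, 28.0]
[-29.0, -3.0, 33.0]
[-25.0, -3.0, 36.0]
[-20.0, -3.0, 39.0]
[-14.0, -3.0, 41.0]
[-9.0, -3.0, 43.0]
[-3.0, -3.0, 44.0]
[3.0, -3.0, 44.0]
[8.0, -3.0, 43.0]
```

{"method": "jog_arm", "body": {
  "turn": [
    [0, -0.132, 0],
    [0, -0.132, 0],
    [0, -0.132, 0],
    [0, -0.132, 0],
    [0, -0.132, 0]
  ],
  "slide": [
    [-32, -3, -30],
    [-36, -3, -25],
    [-39, -3, -20],
    [-41, -3, -15],
    [-43, -3, -9]
  ],
  "grip": [100, 100, 100, 100, 100]
}}

```text
time: 1.65
tool_pos: [0.3284, -0.4414, 0.2635]
tcp_rot: [-0.886, 1.612, -1.613]
wrist_force: [-0.0, 0.5, 0.2]
width: 0.999
```

{"method": "jog_arm", "body": {
  "turn": [
    [0, -0.132, 0],
    [0, -0.132, 0],
    [0, -0.132, 0],
    [0, -0.132, 0],
    [0, -0.132, 0]
  ],
  "slide": [
    [-44, -3, -4],
    [-44, -3, 2],
    [-43, -3, 8],
    [-42, -3, 13],
    [-40, -3, 19]
  ],
  "grip": [100, 100, 100, 100, 100]
}}

```text
time: 2.15
tool_pos: [0.4307, -0.2464, 0.2788]
tcp_rot: [-1.252, 1.139, -1.14]
wrist_force: [1.1, -0.3, -0.3]
width: 1.003
```

{"method": "jog_arm", "body": {
  "turn": [
    [0, -0.132, 0],
    [0, -0.132, 0],
    [0, -0.132, 0],
    [0, -0.132, 0],
    [0, -0.132, 0]
  ],
  "slide": [
    [-37, -3, 24],
    [-33, -3, 28],
    [-29, -3, 33],
    [-25, -3, 36],
    [-20, -3, 39]
  ],
  "grip": [100, 100, 100, 100, 100]
}}

```text
time: 2.65
tool_pos: [0.5329, -0.0525, 0.2938]
tcp_rot: [-1.475, 0.637, -0.638]
wrist_force: [0.5, 0.1, -0.0]
width: 1.001
```

{"method": "jog_arm", "body": {
  "turn": [
    [0, -0.132, 0],
    [0, -0.132, 0],
    [0, -0.132, 0],
    [0, -0.132, 0],
    [0, -0.132, 0]
  ],
  "slide": [
    [-14, -3, 41],
    [-9, -3, 43],
    [-3, -3, 44],
    [3, -3, 44],
    [8, -3, 43]
  ],
  "grip": [100, 100, 100, 100, 100]
}}

```text
time: 3.15
tool_pos: [0.6356, 0.1412, 0.3085]
tcp_rot: [-1.567, 0.122, -0.123]
wrist_force: [-0.1, -0.6, 0.7]
width: 1.002
```

{"method": "jog_arm", "body": {
  "turn": [
    [0, 0, 0],
    [0, 0, 0]
  ],
  "slide": [
    [0, 0, 0],
    [0, 0, 0]
  ],
  "grip": [100, 100]
}}

```text
time: 3.35
tool_pos: [0.635, 0.1403, 0.3078]
tcp_rot: [-1.568, 0.127, -0.126]
wrist_force: [-0.4, 0.4, -0.7]
width: 1.0
```

```bash
python3 - <<'E'
from plan import *
rel([.633,.1385,.179],1)
c=eyes.read_camera("side");cv2.imwrite("pics/s2.png",cv2.resize(c["img"][50:300,180:480,::-1],None,fx=2.4,fy=2.4))
E
```

```text
q [ 0.179  0.189  1.586 -0.     1.367 -1.231] t 3.35 pos [0.635  0.1403 0.3078] F [-0.4  0.4 -0.7] w 1.0
slide mm (tool) [ -1.6 128.8  -2. ] turn [ 0.001  0.002 -0.001]
```

View pics/s2.png

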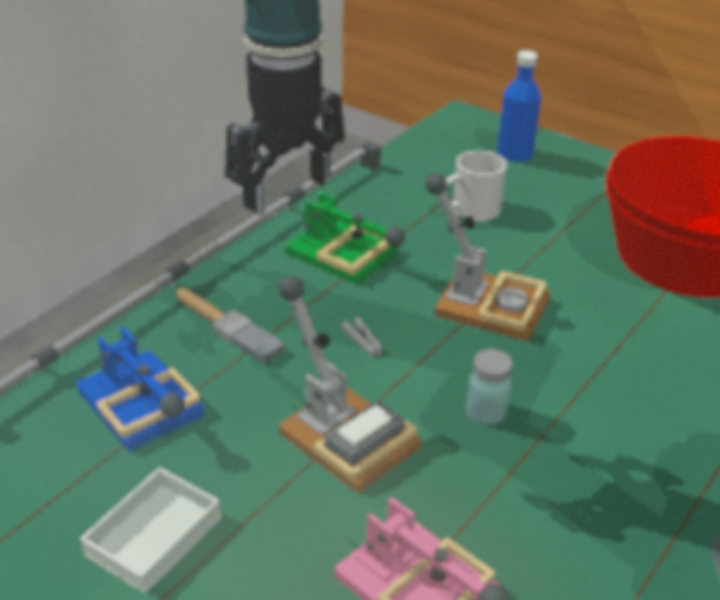

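{"method": "jog_arm", "body": {
  "turn": [
    [0, 0, 0],
    [0, 0, 0],
    [0, 0, 0],
    [0, 0, 0],
    [0, 0, 0]
  ],
  "slide": [
    [-2, 35, -2],
    [0, 35, 0],
    [0, 35, 0],
    [0, 25.5, 0],
    [0, 0, 0]
  ],
  "grip": [100, 100, 100, 100, 100]
}}

```text
time: 3.9
tool_pos: [0.6287, 0.1354, 0.1727]
tcp_rot: [-1.57, 0.136, -0.122]
wrist_force: [-0.2, 0.8, -0.1]
width: 1.002
```

{"method": "jog_arm", "body": {
  "turn": [
    [0, 0, 0],
    [0, 0, 0],
    [0, 0, 0],
    [0, 0, 0],
    [0, 0, 0]
  ],
  "slide": [
    [0, 0, 0],
    [0, 0, 0],
    [0, 0, 0],
    [0, 0, 0],
    [0, 0, 0]
  ],
  "grip": [50, 30, 10, 10, 10],
  "newtons": 20
}}

```text
time: 4.4
tool_pos: [0.6342, 0.1393, 0.1804]
tcp_rot: [-1.564, 0.124, -0.13]
wrist_force: [-0.3, 4.8, 5.6]
width: 0.336
```

{"method": "jog_arm", "body": {
  "turn": [
    [0, 0, 0],
    [0, 0, 0],
    [0, 0, 0],
    [0, 0, 0],
    [0, 0, 0]
  ],
  "slide": [
    [0, 0, 0],
    [0, 0, 0],
    [0, 0, 0],
    [0, 0, 0],
    [0, 0, 0]
  ],
  "grip": [10, 10, 10, 10, 10]
}}

```text
time: 4.9
tool_pos: [0.6342, 0.1393, 0.1803]
tcp_rot: [-1.564, 0.124, -0.13]
wrist_force: [-1.0, 3.8, 5.8]
width: 0.334
```

```bash
python3 - <<'E'
from plan import *
rel([.633,.1385,.177],1)
c=eyes.read_camera("side");cv2.imwrite("pics/s3.png",cv2.resize(c["img"][100:260,220:420,::-1],None,fx=3.5,fy=3.5))
# arc rows: x is -d, y down
r=130;th=2.1-np.arange(15)*.15
for i in range(14):
    print(i,round(r*(np.cos(th[i])-np.cos(th[i+1])),1),round(r*(np.sin(th[i])-np.sin(th[i+1])),1))
E
```

```text
q [ 0.177  0.261  1.736  0.002  1.14  -1.233] t 4.9 pos [0.6342 0.1393 0.1803] F [-1.   3.8  5.8] w 0.334
slide mm (tool) [-1.   3.3 -1. ] turn [-0.003  0.001  0.004]
0 -17.5 -8.5
1 -18.6 -5.8
2 -19.3 -3.0
3 -19.5 -0.1
4 -19.3 2.8
5 -18.6 5.7
6 -17.6 8.4
7 -16.1 10.9
8 -14.3 13.2
9 -12.2 15.2
10 -9.8 16.9
11 -7.1 18.1
12 -4.3 19.0
13 -1.5 19.4
```

View pics/s3.png

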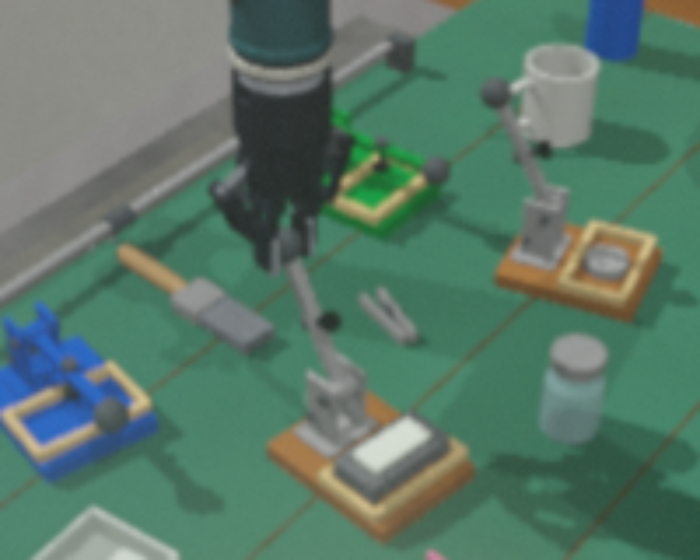

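{"method": "jog_arm", "body": {
  "turn": [
    [0, 0, 0],
    [0, 0, 0],
    [0, 0, 0],
    [0, 0, 0]
  ],
  "slide": [
    [-9, -5, 0],
    [-8.5, -3.5, 0],
    [-9.5, -3, 0],
    [-9, -3, 0]
  ],
  "grip": [10, 10, 10, 10]
}}

```text
time: 5.35
tool_pos: [0.5984, 0.1446, 0.194]
tcp_rot: [-1.565, 0.124, -0.13]
wrist_force: [1.4, 5.0, 0.6]
width: 0.331
```

```bash
cat >> plan.py <<'E'
H=np.array([.568,.149,.068])
def ang():
    st=bot.read_state();v=st["tool_pos"]+[0,0,.002]-H
    print("theta",np.arctan2(v[2],v@d).round(3),"r",np.hypot(v[2],v@d).round(4),"off",(v@a).round(4),"F",st["wrist_force"].round(1),"w",round(st["width"],3),"t",st["time"],"z",st["tool_pos"][2])
E
python3 -c "from plan import *;ang();rel([.633,.1385,.177],1)"
```

```text
theta 1.806 r 0.1316 off 0.0006 F [1.4 5.  0.6] w 0.331 t 5.35 z 0.19401468205303313
q [ 1.960e-01  1.890e-01  1.798e+00  1.000e-03  1.150e+00 -1.213e+00] t 5.35 pos [0.5984 0.1446 0.194 ] F [1.4 5.  0.6] w 0.331
slide mm (tool) [35.1 17.2 -0.5] turn [-0.002  0.001  0.004]
```

Tracks well. Continue from 1.8.

{"method": "jog_arm", "body": {
  "turn": [
    [0, 0, 0],
    [0, 0, 0],
    [0, 0, 0],
    [0, 0, 0],
    [0, 0, 0]
  ],
  "slide": [
    [-19.5, -3, 0],
    [-19.5, 0, 0],
    [-19.5, 3, 0],
    [-18.5, 5.5, 0],
    [-17.5, 8.5, 0]
  ],
  "grip": [10, 10, 10, 10, 10]
}}

```text
time: 5.85
tool_pos: [0.5035, 0.1588, 0.1793]
tcp_rot: [-1.567, 0.125, -0.128]
wrist_force: [2.6, 1.7, 0.1]
width: 0.336
```

```bash
python3 -c "from plan import *;ang()"
```

```text
theta 1.048 r 0.1307 off -0.0008 F [2.6 1.7 0.1] w 0.336 t 5.85 z 0.17927731327450888
```

{"method": "jog_arm", "body": {
  "turn": [
    [0, 0, 0],
    [0, 0, 0],
    [0, 0, 0],
    [0, 0, 0]
  ],
  "slide": [
    [-16, 11, 0],
    [-14.5, 13, 0],
    [-12, 15, 0],
    [-10, 17, 0]
  ],
  "grip": [10, 10, 10, 10]
}}

```text
time: 6.25
tool_pos: [0.4507, 0.1667, 0.1218]
tcp_rot: [-1.568, 0.127, -0.126]
wrist_force: [2.7, -0.4, -1.1]
width: 0.337
```

```bash
python3 -c "from plan import *;ang()"
```

```text
theta 0.44 r 0.1311 off -0.0016 F [ 2.7 -0.4 -1.1] w 0.337 t 6.25 z 0.12184900500409207
```

{"method": "jog_arm", "body": {
  "turn": [
    [0, 0, 0],
    [0, 0, 0],
    [0, 0, 0],
    [0, 0, 0],
    [0, 0, 0]
  ],
  "slide": [
    [-6, 18, 0],
    [-3.5, 16, 0],
    [-1.5, 12, 0],
    [-0.5, 8, 0],
    [0, 3, 0]
  ],
  "grip": [10, 10, 10, 10, 10]
}}

```text
time: 6.75
tool_pos: [0.439, 0.1684, 0.0646]
tcp_rot: [-1.569, 0.13, -0.124]
wrist_force: [-8.2, -2.2, 13.3]
width: 0.335
```

{"method": "jog_arm", "body": {
  "turn": [
    [0, 0, 0],
    [0, 0, 0],
    [0, 0, 0]
  ],
  "slide": [
    [0, 2, 0],
    [0, 0, 0],
    [0, 0, 0]
  ],
  "grip": [10, 10, 10]
}}

```text
time: 7.05
tool_pos: [0.4394, 0.1684, 0.0642]
tcp_rot: [-1.569, 0.13, -0.124]
wrist_force: [-9.4, -2.1, 11.7]
width: 0.339
```

```bash
python3 - <<'E'
from plan import *
ang()
c=eyes.read_camera("side");cv2.imwrite("pics/s4.png",cv2.resize(c["img"][150:290,260:420,::-1],None,fx=4,fy=4))
E
```

```text
theta -0.014 r 0.1301 off -0.0018 F [-9.4 -2.1 11.7] w 0.339 t 7.05 z 0.0642438623700409
```

View pics/s4.png

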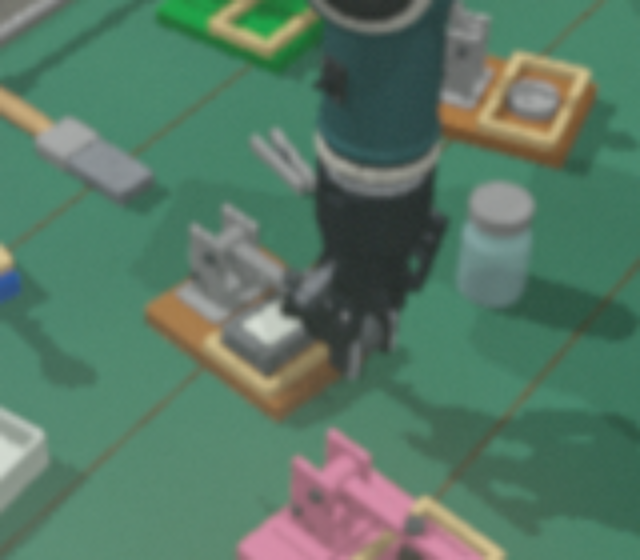

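Arm is level against the home stop with 12 N on the knob. Swing back the same way.

{"method": "jog_arm", "body": {
  "turn": [
    [0, 0, 0],
    [0, 0, 0],
    [0, 0, 0],
    [0, 0, 0],
    [0, 0, 0]
  ],
  "slide": [
    [0, -5, 0],
    [1, -13, 0],
    [3, -18, 0],
    [5, -18, 0],
    [8.5, -18, 0]
  ],
  "grip": [10, 10, 10, 10, 10]
}}

```text
time: 7.6
tool_pos: [0.4594, 0.1654, 0.1366]
tcp_rot: [-1.568, 0.124, -0.129]
wrist_force: [5.9, -2.9, -7.3]
width: 0.335
```

```bash
python3 -c "from plan import *;ang()"
```

```text
theta 0.572 r 0.1306 off -0.0014 F [ 5.9 -2.9 -7.3] w 0.335 t 7.6 z 0.13664765363897213
```

{"method": "jog_arm", "body": {
  "turn": [
    [0, 0, 0],
    [0, 0, 0],
    [0, 0, 0],
    [0, 0, 0],
    [0, 0, 0]
  ],
  "slide": [
    [11.5, -15, 0],
    [14, -13.5, 0],
    [15.5, -11.5, 0],
    [17.5, -9, 0],
    [18.5, -6, 0]
  ],
  "grip": [10, 10, 10, 10, 10]
}}

```text
time: 8.1
tool_pos: [0.5354, 0.154, 0.1925]
tcp_rot: [-1.566, 0.125, -0.129]
wrist_force: [-1.3, 2.1, -2.1]
width: 0.332
```

```bash
python3 -c "from plan import *;ang()"
```

```text
theta 1.316 r 0.1307 off -0.0003 F [-1.3  2.1 -2.1] w 0.332 t 8.1 z 0.19245743018456507
```

{"method": "jog_arm", "body": {
  "turn": [
    [0, 0, 0],
    [0, 0, 0],
    [0, 0, 0],
    [0, 0, 0],
    [0, 0, 0]
  ],
  "slide": [
    [19, -3.5, 0],
    [19.5, -0.5, 0],
    [19.5, 2.5, 0],
    [19, 5, 0],
    [18, 8, 0]
  ],
  "grip": [10, 10, 10, 10, 10]
}}

```text
time: 8.6
tool_pos: [0.6309, 0.1397, 0.1816]
tcp_rot: [-1.564, 0.123, -0.132]
wrist_force: [-0.8, 5.4, 0.0]
width: 0.333
```

```bash
python3 -c "from plan import *;ang()"
```

```text
theta 2.073 r 0.1319 off 0.001 F [-0.8  5.4  0. ] w 0.333 t 8.6 z 0.1816348683795559
```

Open; nudge to the stop and release.

{"method": "jog_arm", "body": {
  "turn": [
    [0, 0, 0],
    [0, 0, 0],
    [0, 0, 0],
    [0, 0, 0],
    [0, 0, 0]
  ],
  "slide": [
    [2, 1, 0],
    [0, 0, 0],
    [0, 0, 0],
    [0, 0, 0],
    [0, 0, 0]
  ],
  "grip": [10, 100, 100, 100, 100]
}}

```text
time: 9.1
tool_pos: [0.6295, 0.138, 0.1781]
tcp_rot: [-1.567, 0.127, -0.127]
wrist_force: [0.1, -0.0, 0.5]
width: 0.984
```

{"method": "jog_arm", "body": {
  "turn": [
    [0, 0, 0],
    [0, 0, 0],
    [0, 0, 0],
    [0, 0, 0],
    [0, 0, 0]
  ],
  "slide": [
    [0, 0, 0],
    [0, 0, 0],
    [0, 0, 0],
    [0, 0, 0],
    [0, 0, 0]
  ],
  "grip": [100, 100, 100, 100, 100]
}}

```text
time: 9.6
tool_pos: [0.6297, 0.1382, 0.1778]
tcp_rot: [-1.567, 0.127, -0.127]
wrist_force: [0.3, 0.0, -0.0]
width: 1.0
```

{"method": "jog_arm", "body": {
  "turn": [
    [0, 0, 0],
    [0, 0, 0],
    [0, 0, 0],
    [0, 0, 0],
    [0, 0, 0]
  ],
  "slide": [
    [0, -15, 0],
    [0, -30, 0],
    [0, -40, 0],
    [0, -40, 0],
    [0, 0, 0]
  ],
  "grip": [100, 100, 100, 100, 100]
}}

```text
time: 10.1
tool_pos: [0.6334, 0.1389, 0.3127]
tcp_rot: [-1.563, 0.116, -0.138]
wrist_force: [0.4, 0.2, 0.3]
width: 1.005
```

```bash
python3 - <<'E'
from plan import *
ang()
c=eyes.read_camera("side");cv2.imwrite("pics/s5.png",cv2.resize(c["img"][100:260,220:420,::-1],None,fx=3.5,fy=3.5))
for t in("clamp_knob","brush","cap"):
  for r in nets.search_frame(t,c): print(t,round(r["conf"],2),world(c,r["xyz"]).round(3))
pts=[];col=[]
for v in range(200,260):
  for u in range(300,370):
    if c["depth"][v,u]>0: pts.append(px(c,u,v));col.append(c["img"][v,u])
p=np.array(pts);cc=np.array(col)
def rep(p,cc):
    m=(p[:,2]>.036)&(p[:,2]<.056)&(abs(p[:,0]-.507)<.045)&(abs(p[:,1]-.16)<.06)&(cc.min(1)>185)&((cc.max(1)-cc.min(1))<25)
    q=p[m];print(len(q),q.mean(0).round(4),np.median(q[:,2]).round(4))
rep(p,cc)
z=np.load("side.npz");rep(z["p"],z["c"])
E
```

```text
theta 1.833 r 0.2554 off 0.0007 F [0.4 0.2 0.3] w 1.005 t 10.1 z 0.3126948262451465
clamp_knob 0.76 [0.594 0.147 0.134]
clamp_knob 0.72 [0.307 0.292 0.073]
clamp_knob 0.64 [0.338 0.544 0.077]
clamp_knob 0.48 [ 0.749 -0.167  0.072]
brush 0.84 [0.507 0.163 0.045]
cap 0.61 [0.505 0.16  0.044]
132 [0.5078 0.1579 0.0444] 0.0444
138 [0.5083 0.1585 0.0498] 0.0501
```

View pics/s5.png

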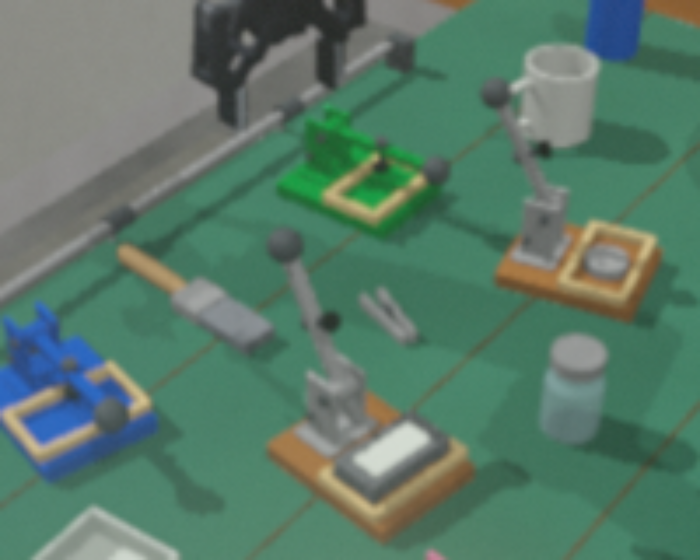

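The cap surface now measures z = 44.4 mm, down from 50.1 mm, which is flush with the 44 mm rim. The picture shows the clamp open with its knob at (285,245). The brush is in its nest at about (390,458), and the gripper is clear.

```bash
python3 -c "
from h import *
bot.finish_job();print(bot.read_state()['time'])"
```

```text
the job is handed in; nothing more can be done
the job is handed in; nothing more can be done
```

I closed the clamp onto the cap, pressed the cap home, swung the arm back open, let go and handed the job in at about 10 s. No verdict is reported, so these are my own last checks:

- **Pressing:** I held the knob in a 20 N pinch and swung the arm from open to level. The tool position put the arm at about 0 rad, with 12–13 N on the wrist, for at least 0.3 s.
- **Cap:** Its surface dropped from 50.1 mm to 44.4 mm above the shelf, against a rim at 44 mm. It is flush to within the camera's accuracy of about 2 mm.
- **Clamp:** I brought the arm back to about 2.07 rad and nudged it to its stop. The picture taken after letting go shows it open, leaning back as at the start.
- **Brush:** It lies flat in its nest. The cap's centre, which I used to track the brush, moved less than 1 mm in the camera measurement.
- **Gripper:** It went nowhere near the brush. It ended about 130 mm above the knob, with no contact force.

The network put the knob's height at 0.134 m, but my fit to the depth image gave 0.179 m. I used the fit, which matched the stated arm geometry. None of my checks failed.

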